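# Stand the fallen powder flasks up at the running dust extractor

### The job

Powder flasks have been knocked over in front of the bench dust extractor. Slide its battery into the shoe until it clicks fully home, pull the red switch up to start the extraction, and only then right every fallen flask: push its top end up and towards the grille, its foot braced on the bench, until it stands upright with its side or ear against the grille (never carry a flask by its press-on cap, its foot stays down on the table). When all are standing against the grille push the red switch back in, with the battery left in place and the other things on the bench undisturbed.

Things in the scene. Friction and masses are not known exactly. Their poses are not given: they have to be found in the camera images.
- extractor: bench dust extractor, fixed: white box with an upright grille in front, fan housing at its left end. Origin on the table at the foot of the grille face; own x points square into the grille, y left along it, z up. The grille is flat, in the plane x = 0, from y = -0.36 to 0.13, 125 mm high. The housing's grey deck spans x -0.14 to 0.035, y 0.13 to 0.355, 50 mm high; behind it a tower, 165 mm
- shoe_home (a point): where the battery's origin lies when it is fully home in the shoe: on the shoe's bright floor plate, 53 mm above the table. The shoe is a channel along the extractor's x, entered from the robot's side. A sprung ball stands 3 mm out of the floor here: the foot rides over it with about 5 to 20 N of push, and it springs into the foot's notch at home. An end stop lies 1 mm beyond home
- shoe_mouth (a point): front end of the shoe's black rails, at floor height, 20 mm from shoe_home towards the robot. Between the rails the battery's foot has 1.5 mm of play each side; over its flange hang lips with 2.5 mm of play in height. Flared guides, about 4 mm wider each side, reach 22 mm out before the mouth; the floor plate reaches 82 mm out before it (to the deck's front edge) and is 74 mm wide, so the battery can first be set down there
- battery: battery pack, black with a green band, 0.4 kg: body 92 mm (own x) x 56 mm (own y) x 40 mm, from 14 to 54 mm above its underside; below it a T-foot: flange 80 x 44 mm, 6 mm thick, stem 22 mm wide. Origin at the centre of the foot's underside. Own +x is the end that enters the shoe; red tab at the other end. It stands on its foot, within 0.6 rad of the robot's x
- pull_switch (a joint): travel of the red pull switch on the deck, m: 0 = pushed in (off), 0.014 = pulled up to its upper stop (running). It springs to the nearer of the two places and stays there; it takes about 8 N to get it over the hump half-way, either way
- switch_grip (a point): centre of the red round head of the pull switch (33 mm across, 18 mm thick), moves with it; 83 mm above the table when pushed in. It pulls straight up. The head's underside is 24 mm above the deck; below it on the deck stands a steel collar 26 mm across, 10 mm high. The head's top is 9 mm above this point
- flask_1: white flask with a moulded ear, 128 mm high: round body 70 mm across, cap 43 mm across and 18 mm high. Own z runs foot to cap; the ear points to own +y, 8 mm thick, out to 56 mm from the axis, 42 to 99 mm above the foot. 0.33 to 0.55 kg. At first it lies, foot towards the grille (within 0.35 rad of square, 15 to 75 mm off). Two or three of the three flasks are there; an absent one reads None.
- flask_1_foot (a point): centre of the round foot of flask_1, on its axis: 35 mm above the table when it lies, on the table when it stands
- flask_1_cap (a point): middle of the cap of flask_1, on its axis, 119 mm from the foot and 9 mm below the top of the cap
- flask_2: second flask, exactly like flask_1 (may be absent: None)
- flask_2_foot (a point): centre of the round foot of flask_2, on its axis: 35 mm above the table when it lies, on the table when it stands
- flask_2_cap (a point): middle of the cap of flask_2, on its axis, 119 mm from the foot and 9 mm below the top of the cap
- flask_3: third flask, exactly like flask_1 (may be absent: None)
- flask_3_foot (a point): centre of the round foot of flask_3, on its axis: 35 mm above the table when it lies, on the table when it stands
- flask_3_cap (a point): middle of the cap of flask_3, on its axis, 119 mm from the foot and 9 mm below the top of the cap
- pot_1: bystander: little dark red pot with a white cap, 32 mm across, 53 mm high, standing; origin under its centre
- pot_4: bystander: little slate-blue pot with a white cap, 32 mm across, 48 mm high, standing; origin under its centre
- kidney: bystander: flat wooden kidney rib, 52 x 92 x 9 mm, lying; origin under its centre

How it is judged (in metres and radians):
On the way, in this order (a step that is already met when the one before it is completed fails the run):
1. the battery is fully home in its shoe (x of battery in the frame of shoe_home between -0.0025 and 0.003 m and y of battery in the frame of shoe_home between -0.004 and 0.004 m and z of battery in the frame of shoe_home between -0.003 and 0.004 m), for 0.3 s.
2. the red switch is pulled up to its upper place, the battery home (all of step 1 and value of joint pull_switch above 0.0115 m), for 0.3 s.
3. every flask stands upright against the grille while the extractor runs (value of joint pull_switch above 0.0115 m and angle between each of flask_1, flask_2, flask_3's own z axis and vertical below 0.12 rad and height (world z) of each of flask_1_foot, flask_2_foot, flask_3_foot below 0.01 m and x of each of flask_1_foot, flask_2_foot, flask_3_foot in the frame of extractor above -0.07 m and y of flask_1_foot in the frame of extractor between -0.36 and 0.13 m and y of flask_2_foot in the frame of extractor between -0.36 and 0.13 m and y of flask_3_foot in the frame of extractor between -0.36 and 0.13 m), for 0.3 s.
4. the red switch is pushed back in, with every flask standing (value of joint pull_switch below 0.002 m and angle between each of flask_1, flask_2, flask_3's own z axis and vertical below 0.12 rad and height (world z) of each of flask_1_foot, flask_2_foot, flask_3_foot below 0.01 m and x of each of flask_1_foot, flask_2_foot, flask_3_foot in the frame of extractor above -0.07 m and y of flask_1_foot in the frame of extractor between -0.36 and 0.13 m and y of flask_2_foot in the frame of extractor between -0.36 and 0.13 m and y of flask_3_foot in the frame of extractor between -0.36 and 0.13 m), for 0.2 s.
At the end, for the whole second after the job is handed in: Battery home in the shoe (within 2.5 mm along it), red switch in (under 2 mm), every flask present upright (within 0.12 rad) on the table in front of the grille, at rest, its axis at most 70 mm from the grille face (body within 35 mm; the ear may touch) (all of step 1 and all of step 4 and linear speed of each of flask_1, flask_2, flask_3 below 0.02 m/s).
It fails at once if a flask is lifted clear of the table (height (world z) of any of flask_1_foot, flask_2_foot, flask_3_foot above 0.09 m or (angle between flask_1's own z axis and vertical below 0.5 rad and height (world z) of flask_1_foot above 0.04 m) or (angle between flask_2's own z axis and vertical below 0.5 rad and height (world z) of flask_2_foot above 0.04 m) or (angle between flask_3's own z axis and vertical below 0.5 rad and height (world z) of flask_3_foot above 0.04 m)).
It fails at once if another thing on the bench is disturbed (moved more than 50 mm) (distance of any of pot_1, pot_4, kidney from where it was at the start of the episode above 0.05 m).
Of flask_1, flask_2, flask_3 only 2 to 3 are there at a start; the rules pass over those that are not, and their reading is None.
At some moment in a run one of flask_1, flask_2, flask_3 may be knocked a few centimetres aside while the robot is not near it.
Once in a run the grip may slacken for a moment while it holds something.
It also fails if it takes over 208 s, if anything falls off the work surface, if the arm or the gripper's body presses on something with over 40 N, if the wrist force passes 120 N, or if a joint passes its speed limit or range.

### The arm

A 7-joint arm with a two-finger parallel gripper is mounted at the origin on a cart in front of the work surface, level with it; the furniture and walls round the work are solid. World frame = base frame: x ahead of the robot, y to its left, z up, the work surface at z = 0. Lengths are in mm, angles in rad, forces in N, time in s.
With the tool pointing down it reaches from about 375 to 925 mm from the base axis. Payload 3.1 kg.
Tool frame: the origin (TCP) lies at the very end of the fingers, on their centre line; the grasp point (between the pads) lies 19 mm behind it; z points along the fingers, y is the line along which they close (so a half turn about z gives the same grasp; the last joint's range is limited). The gripper opens to 85 mm and grips with 20 to 120 N. Pads are 22 mm wide; open, the fingers measure 114 mm over their backs; the gripper's body (76 mm by 85 mm) begins 54 mm behind the grasp point. The pads swing forward as they close: fully open they stand 13 mm farther back than shut.
Start: joints at [-1.364, 0.383, 0.044, 1.598, -0.018, 1.161, -0.05], TCP at [195.044, 620.049, 231.269] pointing down, gripper open.
Joint ranges: [-2.61, 2.61], [-0.41, 2.15], [-1.48, 1.57], [0, 2.5], [-1.57, 4.71], [0.05, 1.97], [-2.85, 2.85]. Speed limits (rad/s): [2.79, 2.79, 3.14, 3.14, 3.14, 3.14, 3.14].

### API

Orientations are given as a unit quaternion [x, y, z, w].
In Python, from plant import * gives the robot as it stands.
- The arm moves only by the tool servo_tool, never from a script. Its arguments are lists of equal length, an entry for each row: "linear": the shift along the tool's x, y, z in m, a list of three; "twist": the turn about the tool's z in degrees. A call has 1 to 8 rows; each row shifts and turns the commanded pose from where the row before left it, along the tool's axes as they then stand; what a row does not reach is not made up. A row lasts 1/8 s, in which the tool goes at most 62.5 mm and 10.7 degrees, less where a joint would pass 70% of its speed; a pose out of reach is approached as far as the arm can. A call with a gripper value outside its range is refused whole. "grip" is the finger opening in m, from 0 to 0.0854, set as the call begins (left out, the last holds). The fingers move at their own pace and stop on an object; the grip force is fixed at half the most. Time passes only in rows, so rows that do not move let the fingers close. It gives the time, the measured TCP pose, the force, the opening and the grip force at its end, in the units of the state.
- state(): the state, without advancing time (a new reading comes with each control period).
- get_image(name): name is "scene" or "top" or "wrist"; returns the picture (480x640x3 uint8, red, green, blue); there is no depth.
- calibration(name): a dict with "fx", "fy", "cx", "cy" (pixels), "origin" and "rotation" of the camera in the world. Camera axes: x right, y up, looking along -z (the intrinsics and any distortion apply to the point x, -y, -z); pixel columns grow to the right and rows downward; lengths in mm; the calibration is good to about 2 mm. A picture is of the moment at which its call begins: read the wrist's pose just before it. calibration takes no time and is no camera call; for the wrist camera it gives the pose at the moment of the call.
- job_done(): hands the job in; it is judged then, once.
The state is a dict: "time": time; "q": joint angles; "dq": joint speeds; "effort": joint torques, N m; "tool_pos": TCP position; "eef_rot": TCP orientation; "ft_force": force on the tool from outside, world axes, zero at the start; "torque": the same for the moment, N m; "width": finger opening in mm; "gripper_force": force on a finger pad.
Only numpy, scipy, OpenCV 4.12 (cv2) and the standard library are available. Lean on these libraries where they do the work, as an engineer would, in place of code of your own. Each camera call takes 0.05 s, during which the arm holds its last target. There are 200 camera calls.

## Working session

There is one attempt and no reset: what is moved stays moved. The work goes in short steps, Python scripts to look and compute and a tool call to move; the robot and the scene stay as the last step left them, time stands still between calls to the robot, and variables do not carry over. Pictures are saved under pics/ and viewed, at most 14 in all, crops included, and the job is handed in when it is done.

Besides the shell and the picture viewer there is one more tool, called as name(argument=value, ...), one argument or row to a line, values as JSON. servo_tool: Moves the arm, as the interface text tells. Its arguments: {"type":"object","properties":{"linear":{"type":"array","items":{"type":"array","items":{"type":"number"}}},"twist":{"type":"array","items":{"type":"number"}},"grip":{"type":"number"}},"required":["linear","twist"]}

```bash
mkdir -p pics; ls
cat > h.py <<'E'
from plant import *
import numpy as np, cv2
from scipy.spatial.transform import Rotation as R
def save(name,fn):
    im=get_image(name); cv2.imwrite('pics/'+fn,cv2.cvtColor(im,cv2.COLOR_RGB2BGR)); return im
def ray(c,u,v):
    d=np.array([(u-c['cx'])/c['fx'],-(v-c['cy'])/c['fy'],-1.0])
    return np.array(c['origin']),np.array(c['rotation']).reshape(3,3)@d
def onz(c,u,v,z):
    o,d=ray(c,u,v); return o+d*(z-o[2])/d[2]
def proj(c,p):
    q=np.array(c['rotation']).reshape(3,3).T@(np.array(p)-np.array(c['origin'])); return c['cx']+c['fx']*q[0]/-q[2], c['cy']+c['fy']*-q[1]/-q[2]
E
python3 - <<'E'
from h import *
for n in('scene','top'):
    save(n,n+'0.png'); print(n,calibration(n))
s=state(); print(s['tool_pos'],s['eef_rot'],s['time'],s['width'])
E
```

```text
pics
scene {'fx': 557.194799464983, 'fy': 557.194799464983, 'cx': 320.71721224615953, 'cy': 237.19992523993096, 'origin': array([ 168.62134958, -740.54737861,  768.49406625]), 'rotation': array([ 0.42964119, -0.08567583, -0.19923656,  0.87656882])}
top {'fx': 530.7575755422149, 'fy': 530.7575755422149, 'cx': 326.21211197536945, 'cy': 244.76720999951448, 'origin': array([ 400.57187597,   51.78662555, 1387.35741042]), 'rotation': array([-0.03282993,  0.04197854,  0.70728389, -0.70491808])}
[194.80855272 619.21324996 229.99828375] [ 1.51780052e-01  9.88413553e-01 -1.20437313e-03 -1.14862585e-04] 0.1 85.48077482273989
```

```bash
sed -i "s/np.array(c\['rotation'\]).reshape(3,3)/R.from_quat(c['rotation']).as_matrix()/" h.py; sed -n 1,12p h.py
```

```text
from plant import *
import numpy as np, cv2
from scipy.spatial.transform import Rotation as R
def save(name,fn):
    im=get_image(name); cv2.imwrite('pics/'+fn,cv2.cvtColor(im,cv2.COLOR_RGB2BGR)); return im
def ray(c,u,v):
    d=np.array([(u-c['cx'])/c['fx'],-(v-c['cy'])/c['fy'],-1.0])
    return np.array(c['origin']),R.from_quat(c['rotation']).as_matrix()@d
def onz(c,u,v,z):
    o,d=ray(c,u,v); return o+d*(z-o[2])/d[2]
def proj(c,p):
    q=R.from_quat(c['rotation']).as_matrix().T@(np.array(p)-np.array(c['origin'])); return c['cx']+c['fx']*q[0]/-q[2], c['cy']+c['fy']*-q[1]/-q[2]
```

View pics/top0.png

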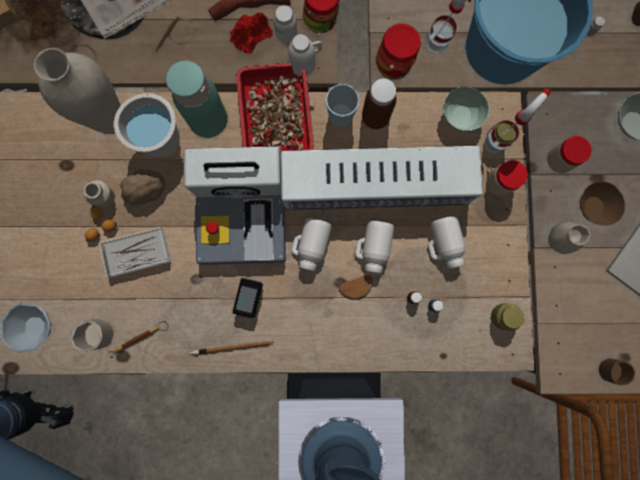

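View pics/scene0.png

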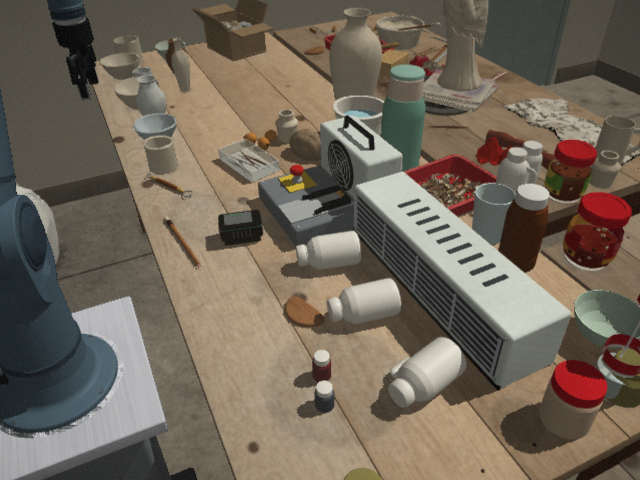

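Run:
```python
import cv2
im=cv2.imread('pics/top0.png'); c=im[140:325,185:495]
c=cv2.resize(c,None,fx=2.58,fy=2.58,interpolation=cv2.INTER_CUBIC)
for k in range(0,310,20): cv2.putText(c,str(185+k),(int(k*2.58),8),0,.3,(0,0,255))
for k in range(0,185,20): cv2.putText(c,str(140+k),(0,int(k*2.58)+4),0,.3,(0,0,255))
cv2.imwrite('pics/topc.png',c)
s=cv2.imread('pics/scene0.png')[140:330,200:420]
cv2.imwrite('pics/scc.png',cv2.resize(s,None,fx=3,fy=3,interpolation=cv2.INTER_CUBIC))
```

```text
(no output)
```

View pics/topc.png

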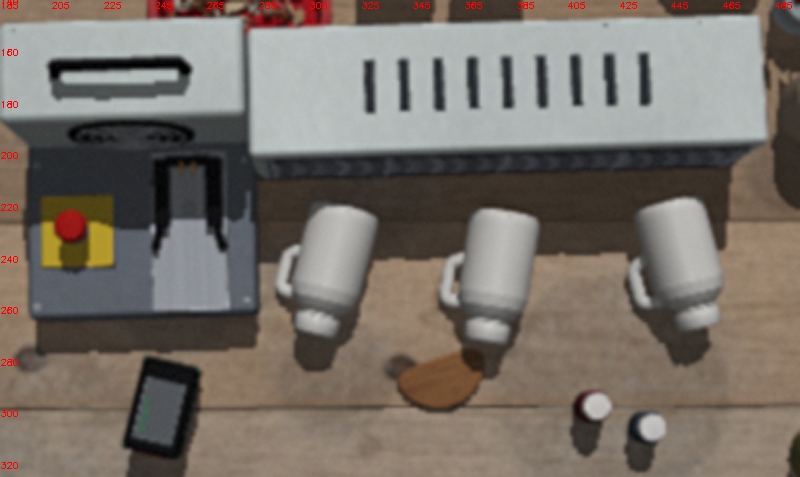

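Run:
```python
from h import *
c=calibration('top'); P=lambda x,y,z: onz(c,185+x/2.58,140+y/2.58,z).round(1)
for n,x,y,z in [('deckFL',37,319,50),('deckFR',258,312,50),('grTL',252,152,125),('grTR',768,138,125),('plateL',152,310,53),('plateR',228,306,53),('tipL',157,250,60),('tipR',223,249,60),('sw',70,224,92),('b1',147,357,54),('b2',200,370,54),('b3',178,458,54),('b4',125,445,54),
('f1foot',347,211,35),('f1cap',318,328,35),('f2foot',505,212,35),('f2cap',487,334,35),('f3foot',668,203,35),('f3cap',698,318,35),('pot1',596,406,53),('pot4',652,428,48),('kidL',398,385,9),('kidR',484,360,9),('kidB',440,410,9),('kidT',465,350,9)]: print(n,P(x,y,z))
```

```text
deckFL [495.7 353.7  50. ]
deckFR [501.9 138.3  50. ]
grTL [646.1 139.7 125. ]
grTR [ 658.8 -345.   125. ]
plateL [503.9 241.4  53. ]
plateR [507.6 167.4  53. ]
tipL [562.  236.3  60. ]
tipR [562.8 172.1  60. ]
sw [583.3 314.8  92. ]
b1 [458.1 245.6  54. ]
b2 [445.4 194.1  54. ]
b3 [360.8 214.5  54. ]
b4 [373.5 265.6  54. ]
f1foot [603.8  51.   35. ]
f1cap [487.  80.  35.]
f2foot [ 602.4 -106.8   35. ]
f2cap [480.5 -87.2  35. ]
f3foot [ 611.2 -270.4   35. ]
f3cap [ 495.7 -297.1   35. ]
pot1 [ 409.1 -190.4   53. ]
pot4 [ 387.6 -245.6   48. ]
kidL [4.311e+02 3.000e-01 9.000e+00]
kidR [455.9 -86.5   9. ]
kidB [406.  -41.6   9. ]
kidT [466.  -67.4   9. ]
```

View pics/scc.png

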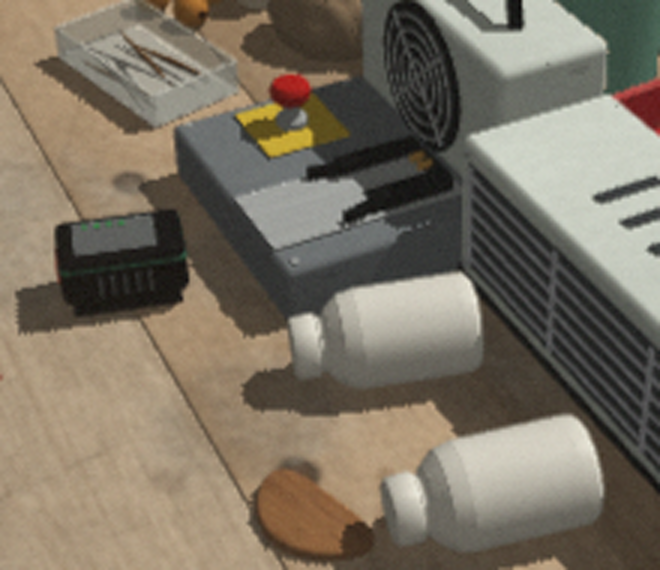

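```bash
cat >> h.py <<'E'
def go(x,y,z,yaw):
    """delta in tool axes; yaw=world angle (deg) wanted for tool y (mod 180). shift first, then twist"""
    s=state(); M=R.from_quat(s['eef_rot']).as_matrix(); p=np.array(s['tool_pos'])
    d=M.T@(np.array([x,y,z])-p); a=np.degrees(np.arctan2(M[1,1],M[0,1])); t=-((yaw-a+90)%180-90)
    print('tcp',p.round(1),'yaw',a.round(1),'tilt',M[:,2].round(3),'d(mm)',d.round(1),'twist',round(t,1),'t',round(s['time'],2),'w',round(s['width'],1),'gf',np.round(s['gripper_force'],1),'F',np.round(s['ft_force'],1))
EXT=np.array([648,11.]); YAW=.027
def ext(x,y): # extractor frame -> world
    c,s=np.cos(YAW),np.sin(YAW); return EXT+[c*x-s*y,s*x+c*y]
E
python3 -c "
from h import *
go(405,231,110,76.6)"
```

```text
tcp [194.8 619.2 230. ] yaw 72.5 tilt [-0.001 -0.002 -1.   ] d(mm) [-317.  -307.   120.8] twist -4.1 t 0.1 w 85.5 gf 0.0 F [-0.7  1.2  0.2]
```

servo_tool(
  linear=[
    [-0.032,-0.031,0],
    [-0.032,-0.031,0],
    [-0.032,-0.031,0],
    [-0.032,-0.031,0],
    [-0.032,-0.031,0],
    [-0.032,-0.031,0.015],
    [-0.032,-0.031,0.02],
    [-0.032,-0.031,0.02],
  ],
  twist=[0,0,0,0,0,0,0,0],
  grip=0.085,
)

```text
time: 1.1
tool_pos: [365.2, 305.1, 175.6]
eef_rot: [0.152, 0.988, 0.0, -0.0]
ft_force: [1.3, 0.4, -0.1]
width: 85.0
gripper_force: 0.0
```

servo_tool(
  linear=[
    [-0.032,-0.031,0.025],
    [-0.029,-0.028,0.03],
    [0,0,0.01],
    [0,0,0],
  ],
  twist=[0,0,-4,0],
)

```text
time: 1.6
tool_pos: [404.4, 230.8, 110.1]
eef_rot: [0.118, 0.993, -0.001, -0.001]
ft_force: [0.4, 0.4, -0.6]
width: 85.1
gripper_force: 0.0
```

Run:
```python
from h import *
go(405,231,22,76.6); c=calibration('wrist'); im=save('wrist','w1.png'); print(c)
print(proj(c,(409.5,230,54)))
```

```text
tcp [404.4 230.8 110.1] yaw 76.4 tilt [-0.003 -0.002 -1.   ] d(mm) [-0.7  0.6 88.1] twist -0.2 t 1.6 w 85.1 gf 0.0 F [ 0.4  0.4 -0.6]
{'fx': 391.54778487063066, 'fy': 391.54778487063066, 'cx': 314.8583689990511, 'cy': 241.06118056195425, 'origin': array([331.45598269, 248.87496529, 251.94578162]), 'rotation': array([-0.1164161 , -0.09058615,  0.61226057,  0.77677438])}
(np.float64(315.33882921311437), np.float64(276.1059490323228))
```

View pics/w1.png

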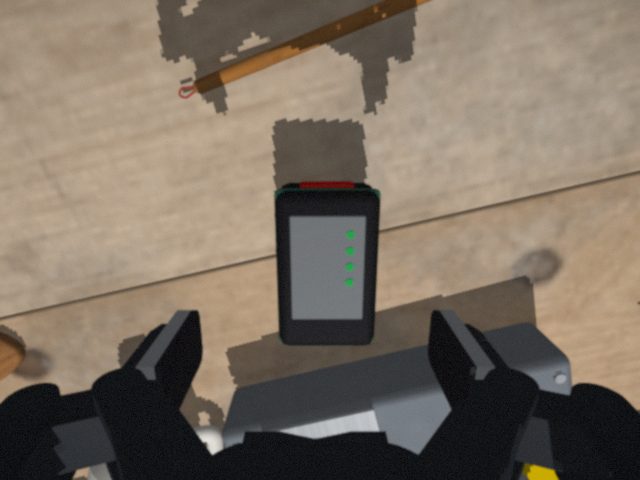

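Run:
```python
from h import *
c=calibration('wrist'); p=[onz(c,u,v,54)[:2] for u,v in((276,195),(380,195),(374,345),(282,345))]
p=np.array(p); print(p.round(1)); t,f=p[:2].mean(0),p[2:].mean(0); print('ctr',p.mean(0),'yaw',np.degrees(np.arctan2(*(f-t)[::-1])),np.linalg.norm(f-t))
```

```text
[[362.2 221.9]
 [374.6 273.7]
 [459.9 254.1]
 [447.5 202.4]]
ctr [411.0763761  238.05472811] yaw -12.903035318063893 87.47936493244109
```

servo_tool(
  linear=[
    [0,0.008,0],
    [0,0,0.04],
    [0,0,0.03],
    [0,0,0.02],
    [0,0,0],
  ],
  twist=[-0.6,0,0,0,0],
)

```text
time: 2.28
tool_pos: [406.2, 240.7, 20.5]
eef_rot: [0.111, 0.994, -0.001, -0.001]
ft_force: [-0.6, -0.1, 0.4]
width: 84.9
gripper_force: 0.0
```

servo_tool(
  linear=[
    [0,0,0],
    [0,0,0],
    [0,0,0],
    [0,0,0],
    [0,0,0],
    [0,0,0],
  ],
  twist=[0,0,0,0,0,0],
  grip=0.03,
)

```text
time: 3.02
tool_pos: [408.2, 240.1, 22.7]
eef_rot: [0.112, 0.994, 0.001, 0.001]
ft_force: [-0.7, -1.6, 5.6]
width: 55.2
gripper_force: 65.7
```

servo_tool(
  linear=[
    [0,0,-0.01],
    [0,0,-0.02],
    [0,0,-0.02],
    [0,0,-0.02],
    [0,0,0],
  ],
  twist=[0,0,0,0,0],
)

```text
time: 3.65
tool_pos: [408.2, 240.9, 92.8]
eef_rot: [0.112, 0.994, 0.002, 0.001]
ft_force: [-0.5, -0.3, -4.0]
width: 55.2
gripper_force: 64.8
```

Run:
```python
from h import *
m=ext(-38-95,197.2); print(m); go(m[0],m[1],85,91.55)
im=save('wrist','w2.png'); c=calibration('wrist'); np.save('c2.npy',c,allow_pickle=True)
```

```text
[509.72472245 204.53756126]
tcp [408.2 240.9  92.8] yaw 77.2 tilt [ 0.003  0.003 -1.   ] d(mm) [-107.1  -12.9    8. ] twist -14.4 t 3.65 w 55.2 gf 64.8 F [-0.5 -0.3 -4. ]
```

View pics/w2.png

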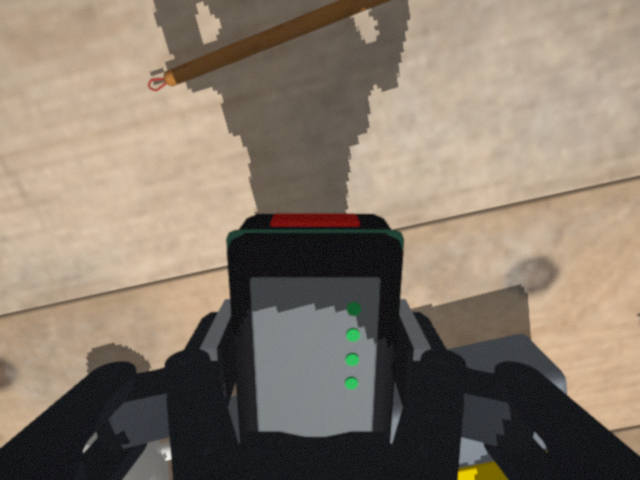

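Run:
```python
from h import *
c=calibration('scene'); P=lambda x,y,z: onz(c,200+x/3,140+y/3,z).round(1)
for n,x,y,z in [('plateL',237,196,53),('plateR',277,248,53),('sw',292,90,83),('battTailR?',75,256,40),('deckFR',290,268,50),('deckFL',178,130,50),('grTL',468,140,125)]: print(n,P(x,y,z))
w=calibration('wrist')
c=np.load('c2.npy',allow_pickle=True).item()
# w1 pose plate corners (camera had same offset): use w1 camera
w1={'fx':391.548,'fy':391.548,'cx':314.858,'cy':241.061,'origin':np.array([331.456,248.875,251.946]),'rotation':np.array([-0.1164161,-0.09058615,0.61226057,0.77677438])}
for n,u,v,z in [('deckFL',531,323,50),('deckscrew',561,378,50),('deckFRw1',233,387,50)]: print(n,onz(w1,u,v,z).round(1))
im=cv2.imread('pics/w1.png')[370:450,200:420]; 
cv2.imwrite('pics/w1c.png',cv2.resize(im,None,fx=3.5,fy=3.5,interpolation=cv2.INTER_CUBIC))
```

```text
plateL [507.  242.2  53. ]
plateR [508.5 168.1  53. ]
sw [585.8 317.8  83. ]
battTailR? [378.5 241.9  40. ]
deckFR [509.  145.7  50. ]
deckFL [500.3 353.8  50. ]
grTL [644.4 134.2 125. ]
deckFL [468.2 343.5  50. ]
deckscrew [509.8 358.2  50. ]
deckFRw1 [469.9 163.9  50. ]
```

View pics/w1c.png

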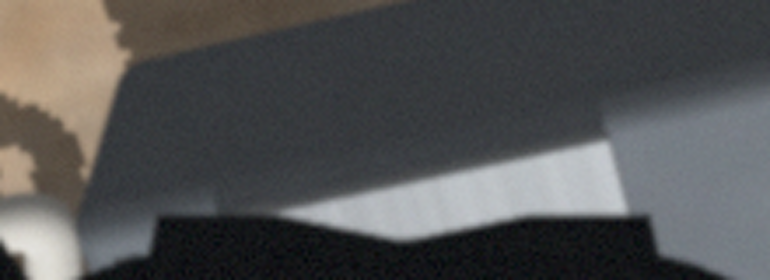

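Run:
```python
from h import *
w1={'fx':391.548,'fy':391.548,'cx':314.858,'cy':241.061,'origin':np.array([331.456,248.875,251.946]),'rotation':np.array([-0.1164161,-0.09058615,0.61226057,0.77677438])}
for n,u,v,z in [('plL',373.7,410,53),('plR',263,431,53),('deckFR',224,431,50)]: print(n,onz(w1,u,v,z).round(1))
```

```text
plL [503.8 244.1  53. ]
plR [503.2 173.9  53. ]
deckFR [500.1 148.8  50. ]
```

```bash
sed -i 's/EXT=np.array.*/EXT=np.array([649,14.]); YAW=.027/;' h.py; sed -i 's/^    c,s=np.cos.*//' h.py; grep -n "def ext" -A4 h.py; sed -i 's/^EXT=np.array(\[649,14.\]); YAW=.027.*/EXT=np.array([649,14.]); YAW=.027/' h.py; sed -i '/^def ext/c\def ext(x,y,c=np.cos(YAW),s=np.sin(YAW)): return EXT+[c*x-s*y,s*x+c*y]' h.py; tail -4 h.py
```

```text
19:def ext(x,y): # extractor frame -> world
20-
    print('tcp',p.round(1),'yaw',a.round(1),'tilt',M[:,2].round(3),'d(mm)',d.round(1),'twist',round(t,1),'t',round(s['time'],2),'w',round(s['width'],1),'gf',np.round(s['gripper_force'],1),'F',np.round(s['ft_force'],1))
EXT=np.array([649,14.]); YAW=.027
def ext(x,y,c=np.cos(YAW),s=np.sin(YAW)): return EXT+[c*x-s*y,s*x+c*y]
```

servo_tool(
  linear=[
    [0,0,0],
    [0,0,0],
    [0,0,0],
  ],
  twist=[-7,-7.4,0],
)

```text
time: 4.08
tool_pos: [406.1, 239.2, 90.1]
eef_rot: [-0.013, 1.0, -0.001, -0.001]
ft_force: [0.1, 0.6, -2.6]
width: 54.9
gripper_force: 64.6
```

Run:
```python
from h import *
m=ext(-128,197.2); go(m[0],m[1],80,91.55)
```

```text
tcp [406.1 239.2  90.1] yaw 91.5 tilt [-0.002 -0.001 -1.   ] d(mm) [-108.8  -34.3    9.9] twist -0.1 t 4.08 w 54.9 gf 64.6 F [ 0.1  0.6 -2.6]
```

servo_tool(
  linear=[
    [-0.02,-0.01,0],
    [-0.03,-0.012,0],
    [-0.03,-0.012,0],
    [-0.029,0,0],
    [0,0,0.007],
    [0,0,0.006],
    [0,0,0],
  ],
  twist=[0,0,0,0,0,0,0],
)

```text
time: 4.95
tool_pos: [514.7, 208.7, 76.8]
eef_rot: [-0.014, 1.0, -0.001, -0.002]
ft_force: [-0.4, 0.6, -4.1]
width: 54.8
gripper_force: 64.7
```

servo_tool(
  linear=[
    [0,0,0.002],
    [0,0,0.001],
    [0,0,0],
  ],
  twist=[0,0,0],
)

```text
time: 5.32
tool_pos: [516.9, 209.1, 75.7]
eef_rot: [-0.014, 1.0, 0.0, 0.0]
ft_force: [-1.9, 0.4, -0.7]
width: 55.2
gripper_force: 65.0
```

servo_tool(
  linear=[
    [0,0,0],
    [0,0,0],
    [0,0,0],
    [0,0,-0.02],
    [0,0,-0.05],
    [0.04,0,-0.05],
    [0.06,0,-0.05],
    [0.06,0,0],
  ],
  twist=[0,0,0,0,0,0,0,0],
  grip=0.085,
)

```text
time: 6.32
tool_pos: [372.2, 206.6, 238.4]
eef_rot: [-0.012, 1.0, 0.003, 0.004]
ft_force: [-0.4, 1.0, -0.7]
width: 85.2
gripper_force: 0.0
```

Run:
```python
from h import *
go(0,0,0,91.5)
a=save('top','t2.png')[185:265,190:300]; b=save('wrist','w3.png'); c=calibration('wrist'); np.save('c3.npy',c,allow_pickle=True)
a=cv2.resize(cv2.cvtColor(a,cv2.COLOR_RGB2BGR),None,fx=5,fy=5,interpolation=cv2.INTER_CUBIC)
b=cv2.resize(cv2.cvtColor(b,cv2.COLOR_RGB2BGR),None,fx=.0+.85,fy=.85)
cv2.imwrite('pics/t2c.png',a)
```

```text
tcp [372.2 206.6 238.4] yaw 91.4 tilt [ 0.008  0.006 -1.   ] d(mm) [ 379.2 -198.7  234.1] twist -0.1 t 6.33 w 85.2 gf 0.0 F [-0.4  1.  -0.7]
```

View pics/w3.png

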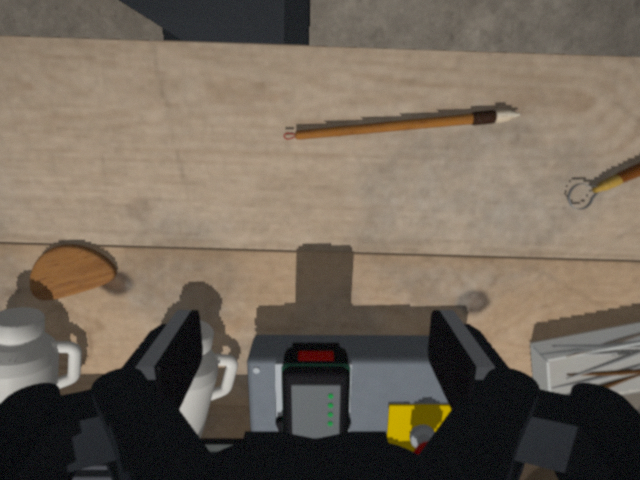

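View pics/t2c.png

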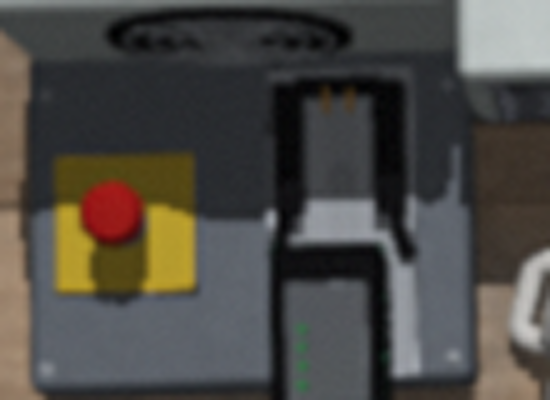

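servo_tool(
  linear=[
    [-0.06,0,0],
    [-0.06,0,0.05],
    [-0.04,0,0.05],
    [0,0,0.05],
    [0,0,0.02],
    [0,0,0],
  ],
  twist=[0,0,0,0,0,0],
)

```text
time: 7.18
tool_pos: [515.6, 207.6, 72.9]
eef_rot: [-0.013, 1.0, -0.001, -0.002]
ft_force: [-0.3, -0.0, 0.7]
width: 84.9
gripper_force: 0.0
```

servo_tool(
  linear=[
    [0,0,0],
    [0,0,0],
    [0,0,0],
    [0,0,0],
    [0,0,0],
  ],
  twist=[0,0,0,0,0],
  grip=0.03,
)

```text
time: 7.8
tool_pos: [518.8, 209.4, 77.3]
eef_rot: [-0.013, 1.0, 0.001, 0.002]
ft_force: [-0.4, 0.1, 6.6]
width: 55.2
gripper_force: 66.2
```

servo_tool(
  linear=[
    [-0.005,0,0],
    [-0.005,0,0],
    [-0.005,0,0],
    [-0.005,0,0],
    [-0.005,0,0],
    [-0.005,0,0],
    [0,0,0],
  ],
  twist=[0,0,0,0,0,0,0],
)

```text
time: 8.68
tool_pos: [537.8, 211.2, 78.0]
eef_rot: [-0.015, 1.0, 0.0, -0.011]
ft_force: [-23.3, -1.9, 31.3]
width: 54.9
gripper_force: 69.3
```

servo_tool(
  linear=[
    [0.006,0,0],
    [0.006,0,-0.001],
    [0,0,-0.001],
    [0,0,0],
  ],
  twist=[0,0,0,0],
)

```text
time: 9.18
tool_pos: [534.8, 210.1, 77.4]
eef_rot: [-0.014, 1.0, 0.0, -0.0]
ft_force: [-1.5, 2.2, 3.4]
width: 55.0
gripper_force: 66.0
```

servo_tool(
  linear=[
    [0,0,0],
    [0,0,0],
    [0,0,0],
  ],
  twist=[0,0,0],
)

```text
time: 9.55
tool_pos: [534.8, 210.1, 77.4]
eef_rot: [-0.014, 1.0, 0.0, -0.0]
ft_force: [-2.8, 2.5, 4.5]
width: 55.1
gripper_force: 66.1
```

Run:
```python
from h import *
go(0,0,0,91.5)
a=save('top','t3.png')[185:265,190:300]
a=cv2.resize(cv2.cvtColor(a,cv2.COLOR_RGB2BGR),None,fx=5,fy=5,interpolation=cv2.INTER_CUBIC)
cv2.imwrite('pics/t3c.png',a)
```

```text
tcp [534.8 210.1  77.4] yaw 91.6 tilt [-0.001  0.001 -1.   ] d(mm) [ 540.3 -195.4   77.6] twist 0.1 t 9.55 w 55.1 gf 66.1 F [-2.8  2.5  4.5]
```

View pics/t3c.png

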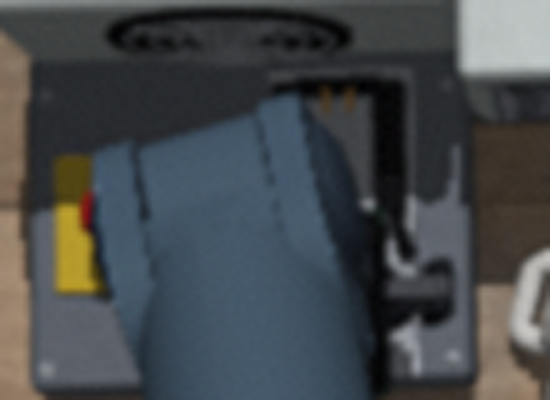

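servo_tool(
  linear=[
    [0,0,-0.001],
    [0,0,-0.001],
    [0,0,0],
  ],
  twist=[0,0,0],
)

```text
time: 9.98
tool_pos: [534.5, 207.4, 78.2]
eef_rot: [-0.013, 1.0, -0.001, -0.001]
ft_force: [0.5, -0.4, -4.1]
width: 54.8
gripper_force: 65.3
```

servo_tool(
  linear=[
    [-0.004,0,0],
    [-0.004,0,0],
    [-0.004,0,0],
    [0,0,0],
  ],
  twist=[0,0,0,0],
)

```text
time: 10.48
tool_pos: [547.8, 209.3, 79.3]
eef_rot: [-0.013, 1.0, -0.0, 0.0]
ft_force: [1.5, -0.6, -3.5]
width: 54.9
gripper_force: 65.2
```

servo_tool(
  linear=[
    [-0.004,0,0],
    [-0.004,0,0],
    [-0.004,0,0],
    [-0.004,0,0],
    [-0.004,0,0],
    [-0.004,0,0],
    [0,0,0],
  ],
  twist=[0,0,0,0,0,0,0],
)

```text
time: 11.35
tool_pos: [572.6, 209.9, 79.7]
eef_rot: [-0.013, 1.0, -0.0, 0.001]
ft_force: [-0.6, -1.6, -2.7]
width: 55.3
gripper_force: 65.4
```

servo_tool(
  linear=[
    [-0.004,0,0],
    [-0.004,0,0],
    [-0.004,0,0],
    [-0.004,0,0],
    [-0.004,0,0],
    [0,0,0],
  ],
  twist=[0,0,0,0,0,0],
)

```text
time: 12.1
tool_pos: [592.1, 210.4, 79.3]
eef_rot: [-0.013, 1.0, -0.0, 0.001]
ft_force: [-0.6, -3.7, -2.3]
width: 55.5
gripper_force: 65.3
```

servo_tool(
  linear=[
    [-0.003,0,0],
    [-0.003,0,0],
    [-0.003,0,0],
    [0,0,0],
  ],
  twist=[0,0,0,0],
)

```text
time: 12.6
tool_pos: [600.9, 210.6, 79.1]
eef_rot: [-0.013, 1.0, -0.0, 0.001]
ft_force: [-1.5, -3.0, -3.6]
width: 54.8
gripper_force: 65.3
```

servo_tool(
  linear=[
    [-0.002,0,0],
    [-0.002,0,0],
    [-0.002,0,0],
    [0,0,0],
  ],
  twist=[0,0,0,0],
)

```text
time: 13.1
tool_pos: [605.3, 210.8, 78.9]
eef_rot: [-0.013, 1.0, -0.0, -0.001]
ft_force: [-2.9, -4.1, -3.6]
width: 54.9
gripper_force: 65.1
```

servo_tool(
  linear=[
    [-0.002,0,0],
    [-0.002,0,0],
    [-0.002,0,0],
    [0,0,0],
  ],
  twist=[0,0,0,0],
)

```text
time: 13.6
tool_pos: [605.6, 210.8, 78.7]
eef_rot: [-0.013, 1.0, -0.001, -0.007]
ft_force: [-14.0, -4.9, 7.0]
width: 55.0
gripper_force: 66.4
```

servo_tool(
  linear=[
    [-0.002,0,0],
    [-0.002,0,0],
    [-0.002,0,0],
    [0,0,0],
  ],
  twist=[0,0,0,0],
)

```text
time: 14.1
tool_pos: [606.0, 210.9, 78.7]
eef_rot: [-0.014, 1.0, -0.001, -0.014]
ft_force: [-24.4, -7.2, 16.2]
width: 55.0
gripper_force: 67.6
```

servo_tool(
  linear=[
    [0.005,0,0],
    [0.005,0,0],
    [0,0,0.001],
    [0,0,0.001],
    [0,0,0],
  ],
  twist=[0,0,0,0,0],
)

```text
time: 14.72
tool_pos: [605.3, 210.8, 77.8]
eef_rot: [-0.013, 1.0, -0.0, -0.003]
ft_force: [-8.9, -5.2, 4.4]
width: 55.0
gripper_force: 66.3
```

servo_tool(
  linear=[
    [0,0,0],
    [0,0,0],
    [0,0,0],
    [0,0,-0.02],
    [0,0,-0.05],
    [0.04,0,-0.05],
    [0.06,0,-0.05],
    [0.06,0,0],
  ],
  twist=[0,0,0,0,0,0,0,0],
  grip=0.085,
)

```text
time: 15.72
tool_pos: [464.1, 208.7, 242.3]
eef_rot: [-0.012, 1.0, 0.003, 0.005]
ft_force: [-0.8, 0.7, -0.2]
width: 85.3
gripper_force: 0.0
```

servo_tool(
  linear=[
    [0.06,0,0],
    [0.04,0,0],
    [0,0,0],
  ],
  twist=[0,0,0],
)

```text
time: 16.1
tool_pos: [358.7, 204.9, 237.1]
eef_rot: [-0.015, 1.0, 0.001, 0.0]
ft_force: [0.3, 0.2, -0.6]
width: 84.7
gripper_force: 0.0
```

Run:
```python
from h import *
go(0,0,0,91.5)
a=save('top','t4.png')[185:265,190:300]
b=save('scene','s4.png')[150:240,250:360]
f=lambda a:cv2.resize(cv2.cvtColor(a,cv2.COLOR_RGB2BGR),(550,int(a.shape[0]*5)),interpolation=cv2.INTER_CUBIC)
cv2.imwrite('pics/t4c.png',f(a)); cv2.imwrite('pics/s4c.png',f(b))
```

```text
tcp [358.7 204.9 237.1] yaw 91.7 tilt [ 0.     0.002 -1.   ] d(mm) [ 364.8 -194.5  236.5] twist 0.2 t 16.1 w 84.7 gf 0.0 F [ 0.3  0.2 -0.6]
```

View pics/t4c.png

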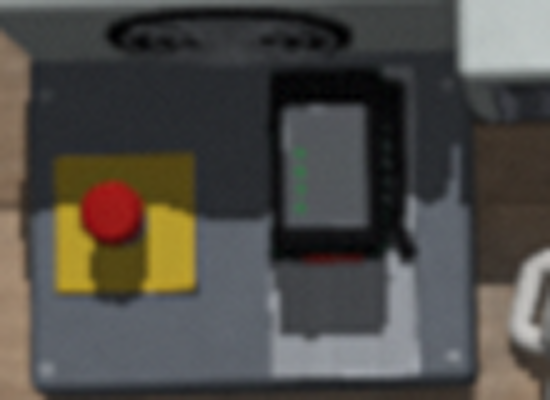

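Run:
```python
from h import *
c=calibration('top'); P=lambda x,y,z: onz(c,190+x/5,185+y/5,z).round(1)
print('tail top',P(330,255,107),'tab',P(333,258,90),'front top',P(330,72,107),'plate front',P(345,376,53),'tower foot?',P(345,60,50),'sw',P(113,211,92))
```

```text
tail top [558.4 205.2 107. ] tab [559.  205.8  90. ] front top [648.5 206.1 107. ] plate front [503.7 203.5  53. ] tower foot? [665.8 205.4  50. ] sw [582.3 313.7  92. ]
```

View pics/s4c.png

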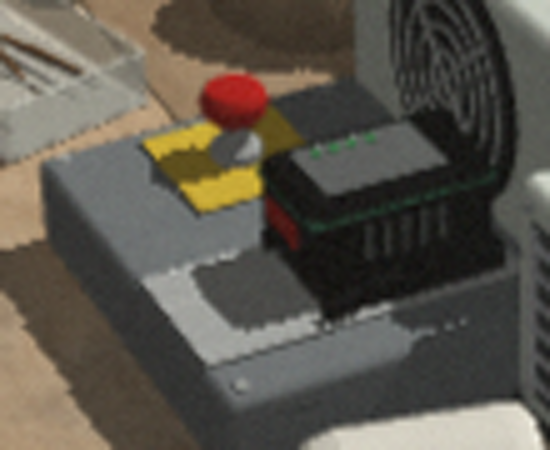

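servo_tool(
  linear=[
    [-0.05,0,0],
    [-0.05,0,0.03],
    [-0.05,0,0.04],
    [-0.021,0,0.05],
    [0,0,0.03],
    [0,0,0],
  ],
  twist=[0,0,0,0,0,0],
  grip=0.0,
)

```text
time: 16.95
tool_pos: [530.3, 207.4, 84.2]
eef_rot: [-0.013, 1.0, -0.002, -0.002]
ft_force: [-0.2, 0.4, 0.7]
width: 0.2
gripper_force: 0.0
```

servo_tool(
  linear=[
    [-0.005,0,0],
    [-0.005,0,0],
    [-0.004,0,0],
    [-0.004,0,0],
    [0,0,0],
  ],
  twist=[0,0,0,0,0],
)

```text
time: 17.58
tool_pos: [549.3, 209.8, 87.5]
eef_rot: [-0.013, 1.0, 0.0, 0.0]
ft_force: [-0.3, -0.7, -0.2]
width: -0.1
gripper_force: 0.0
```

servo_tool(
  linear=[
    [-0.003,0,0],
    [-0.003,0,0],
    [-0.003,0,0],
    [-0.002,0,0],
    [0,0,0],
  ],
  twist=[0,0,0,0,0],
)

```text
time: 18.2
tool_pos: [550.8, 209.8, 85.5]
eef_rot: [-0.014, 1.0, -0.001, -0.01]
ft_force: [-15.6, -1.6, 12.4]
width: -0.0
gripper_force: 7.8
```

servo_tool(
  linear=[
    [-0.003,0,0],
    [-0.003,0,0],
    [-0.003,0,0],
    [0,0,0],
    [0,0,0],
  ],
  twist=[0,0,0,0,0],
)

```text
time: 18.82
tool_pos: [550.7, 209.9, 84.7]
eef_rot: [-0.015, 1.0, -0.002, -0.02]
ft_force: [-31.9, -2.7, 25.0]
width: 0.4
gripper_force: 16.2
```

servo_tool(
  linear=[
    [0.02,0,0],
    [0.02,0,0],
    [0,0,-0.04],
    [0,0.02,-0.03],
    [0,0.045,0],
    [-0.026,0.042,0],
    [-0.033,0,0],
    [0,0,0],
  ],
  twist=[0,0,0,0,0,0,0,0],
  grip=0.06,
)

```text
time: 19.82
tool_pos: [587.4, 317.2, 156.9]
eef_rot: [-0.013, 1.0, -0.001, 0.001]
ft_force: [-0.5, 0.4, -1.1]
width: 60.1
gripper_force: 0.0
```

Run:
```python
from h import *
go(584,317,66,91.5)
c=calibration('wrist'); im=save('wrist','w5.png')
h=cv2.cvtColor(im,cv2.COLOR_RGB2HSV); m=((h[...,0]<8)|(h[...,0]>172))&(h[...,1]>170)&(h[...,2]>70)
n,l,s,ce=cv2.connectedComponentsWithStats(m.astype(np.uint8))
for i in range(1,n):
    if s[i,4]>300:
        print(s[i],ce[i],onz(c,s[i,0]+s[i,2]/2,s[i,1]+s[i,3]/2,88).round(1))
print(proj(c,(584,317,92)))
```

```text
tcp [587.4 317.2 156.9] yaw 91.5 tilt [ 0.003 -0.001 -1.   ] d(mm) [ 3.7 -0.1 90.9] twist -0.0 t 19.82 w 60.1 gf 0.0 F [-0.5  0.4 -1.1]
[ 90 204  63   7 399] [121.21052632 207.06516291] [560.5 210.8  88. ]
[ 291  222   54   54 2226] [317.28301887 249.05435759] [581.6 319.2  88. ]
(np.float64(314.0064487192389), np.float64(255.2565884067693))
```

servo_tool(
  linear=[
    [0.0045,0.0015,0.02],
    [0,0,0.04],
    [0,0,0.02],
    [0,0,0.008],
    [0,0,0],
  ],
  twist=[0,0,0,0,0],
)

```text
time: 20.5
tool_pos: [580.4, 318.9, 69.1]
eef_rot: [-0.013, 1.0, -0.0, -0.0]
ft_force: [0.6, -0.6, 0.4]
width: 60.0
gripper_force: 0.0
```

servo_tool(
  linear=[
    [0,0,0],
    [0,0,0],
    [0,0,0],
    [0,0,0],
    [0,0,0],
  ],
  twist=[0,0,0,0,0],
  grip=0.01,
)

```text
time: 21.12
tool_pos: [581.6, 318.6, 71.1]
eef_rot: [-0.013, 1.0, 0.0, 0.001]
ft_force: [-1.5, -2.5, 6.9]
width: 29.6
gripper_force: 58.9
```

servo_tool(
  linear=[
    [0,0,-0.004],
    [0,0,-0.004],
    [0,0,-0.004],
    [0,0,-0.004],
    [0,0,0],
  ],
  twist=[0,0,0,0,0],
)

```text
time: 21.75
tool_pos: [581.5, 318.6, 85.3]
eef_rot: [-0.013, 1.0, -0.0, 0.001]
ft_force: [4.9, -1.3, -3.4]
width: 29.5
gripper_force: 63.0
```

servo_tool(
  linear=[
    [0,0,-0.003],
    [0,0,-0.002],
    [0,0,0],
    [0,0,0],
  ],
  twist=[0,0,0,0],
)

```text
time: 22.25
tool_pos: [581.3, 318.5, 85.6]
eef_rot: [-0.013, 1.0, -0.001, 0.002]
ft_force: [13.8, 4.2, -21.4]
width: 29.5
gripper_force: 61.8
```

servo_tool(
  linear=[
    [0,0,0.004],
    [0,0,0],
    [0,0,0],
    [0,0,-0.02],
    [0,0,-0.05],
    [0.05,0,-0.04],
    [0.06,0,-0.03],
    [0.06,0,0],
  ],
  twist=[0,0,0,0,0,0,0,0],
  grip=0.07,
)

```text
time: 23.25
tool_pos: [416.9, 316.3, 228.4]
eef_rot: [-0.013, 1.0, 0.004, 0.003]
ft_force: [-1.0, 0.3, -0.7]
width: 70.3
gripper_force: 0.0
```

servo_tool(
  linear=[
    [0.05,-0.02,0],
    [0,-0.04,0],
    [0,-0.04,0],
    [0,0,0],
  ],
  twist=[0,0,0,0],
)

```text
time: 23.75
tool_pos: [369.0, 210.4, 224.6]
eef_rot: [-0.01, 1.0, 0.001, 0.0]
ft_force: [-0.3, 0.3, -0.1]
width: 70.7
gripper_force: 0.0
```

Run:
```python
from h import *
go(487,83,150,75)
a=save('top','t6.png'); s=save('scene','s6.png')
def red(im,x0,x1,y0,y1):
    h=cv2.cvtColor(im,cv2.COLOR_RGB2HSV); m=((h[...,0]<8)|(h[...,0]>172))&(h[...,1]>170)&(h[...,2]>70)
    ys,xs=np.nonzero(m[y0:y1,x0:x1]); return xs.mean()+x0,ys.mean()+y0,len(xs)
print('scene now',red(s,250,330,150,200)); print('before',red(cv2.cvtColor(cv2.imread('pics/s4.png'),cv2.COLOR_BGR2RGB),250,330,150,200))
c=cv2.cvtColor(a,cv2.COLOR_RGB2BGR)[180:320,270:490]; c=cv2.resize(c,None,fx=3.6,fy=3.6,interpolation=cv2.INTER_CUBIC); cv2.imwrite('pics/t6c.png',c)
```

```text
tcp [369.  210.4 224.6] yaw 91.2 tilt [ 0.001  0.003 -1.   ] d(mm) [-115.3 -130.    74.4] twist 16.2 t 23.75 w 70.7 gf 0.0 F [-0.3  0.3 -0.1]
scene now (np.float64(297.12396694214874), np.float64(167.17355371900825), 121)
before (np.float64(297.7083333333333), np.float64(172.24166666666667), 120)
```

View pics/t6c.png

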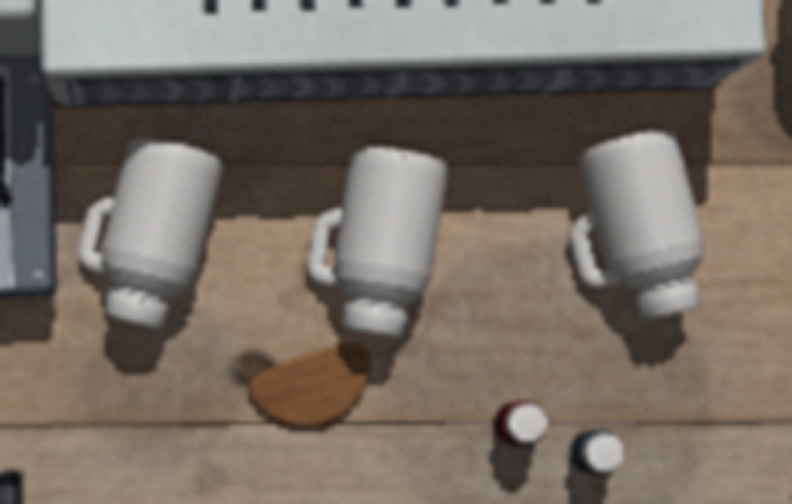

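Run:
```python
from h import *
c=calibration('top'); P=lambda x,y,z=35: onz(c,270+x/3.6,180+y/3.6,z)[:2]+[0,3]
for n,f,k in [(1,(175,156),(138,304)),(2,(401,157),(376,316)),(3,(627,145),(668,294))]:
    f,k=P(*f),P(*k); d=f-k; L=np.linalg.norm(d); d/=L; k2=f-d*119
    g=(EXT[0]-.027*(f[1]-EXT[1]))-f[0]
    print(n,'foot',f.round(1),'cap',k.round(1),'cap(119)',k2.round(1),'L',L.round(1),'toolyaw',np.degrees(np.arctan2(d[1],d[0])).round(1)+90,'gap',g.round(1))
go(487,83,150,75)
```

```text
1 foot [599.7  56.3] cap [493.9  82.8] cap(119) [484.3  85.2] L 109.1 toolyaw 76.0 gap 48.1
2 foot [ 598.7 -105.4] cap [484.8 -86. ] cap(119) [481.4 -85.4] L 115.5 toolyaw 80.3 gap 53.6
3 foot [ 607.  -267.9] cap [ 499.8 -294.2] cap(119) [ 491.4 -296.3] L 110.4 toolyaw 103.8 gap 49.6
tcp [369.  213.6 224.6] yaw 91.5 tilt [ 0.002  0.003 -1.   ] d(mm) [-114.5 -133.8   74.4] twist 16.5 t 23.85 w 70.2 gf 0.0 F [-0.4  0.6  0.3]
```

servo_tool(
  linear=[
    [-0.03,-0.04,0.01],
    [-0.03,-0.04,0.03],
    [-0.038,-0.048,0.04],
    [0,0,0.014],
    [0,0,0],
    [0,0,0],
  ],
  twist=[0,0,5.5,10,0,0],
  grip=0.07,
)

```text
time: 24.6
tool_pos: [464.7, 96.5, 135.7]
eef_rot: [0.119, 0.993, 0.001, 0.001]
ft_force: [0.6, 0.7, 0.4]
width: 70.2
gripper_force: 0.0
```

```bash
cat >> h.py <<'E'
def capw(fn):
    c=calibration('wrist'); im=save('wrist',fn)
    h=cv2.cvtColor(im,cv2.COLOR_RGB2HSV); m=((h[...,1]<35)&(h[...,2]>120)).astype(np.uint8)
    m=cv2.morphologyEx(m,cv2.MORPH_OPEN,np.ones((5,5),np.uint8))
    n,l,s,ce=cv2.connectedComponentsWithStats(m)
    for i in range(1,n):
        if s[i,4]>1500:
            b=(l==i); y0=s[i,1]; print('blob',s[i])
            for r in (2,12,25,40,60,80,100):
                x=np.nonzero(b[min(y0+r,479)])[0]
                if len(x): print(y0+r,x.min(),x.max(),onz(c,(x.min()+x.max())/2,y0+r,35)[:2].round(1))
E
python3 - <<'E'
from h import *
go(489,84,16,76)
capw('w6.png')
E
```

```text
tcp [464.7  96.5 135.7] yaw 76.3 tilt [ 0.001  0.001 -1.   ] d(mm) [-26.4  -6.6 119.7] twist 0.3 t 24.6 w 70.2 gf 0.0 F [0.6 0.7 0.4]
blob [ 415  248  207  112 9272]
250 594 610 [514.2 278. ]
260 548 610 [517.7 263.1]
273 495 615 [523.3 247.1]
288 432 618 [529.5 226.8]
308 432 615 [544.3 224.6]
328 457 605 [561.  228.4]
348 581 595 [586.6 266.5]
blob [ 275  276   64   36 1818]
278 278 336 [487.8  86. ]
288 275 338 [494.8  83.9]
301 280 333 [504.1  81.6]
blob [  257   303   119   136 11379]
305 349 371 [515.6 116.3]
315 352 375 [523.6 117.1]
328 264 375 [526.2  85.4]
343 257 374 [537.1  79.9]
363 258 361 [551.9  71.9]
383 259 352 [567.6  65. ]
403 259 351 [584.5  60.4]
blob [  33  320   69   34 1700]
322 71 92 [482.8 -73.3]
332 34 101 [487.8 -85.9]
345 37 86 [496.3 -94.3]
```

servo_tool(
  linear=[
    [-0.0285,-0.006,0.02],
    [0,0,0.04],
    [0,0,0.03],
    [0,0,0.02],
    [0,0,0.008],
    [0,0,0],
  ],
  twist=[0,0,0,0,0,0],
)

```text
time: 25.4
tool_pos: [490.7, 82.9, 17.3]
eef_rot: [0.121, 0.993, 0.0, 0.0]
ft_force: [-0.7, -0.8, 0.8]
width: 70.2
gripper_force: 0.0
```

servo_tool(
  linear=[
    [0,0,0],
    [0,0,0],
    [0,0,0],
    [0,0,0],
  ],
  twist=[0,0,0,0],
  grip=0.041,
)

```text
time: 25.9
tool_pos: [491.2, 82.6, 18.1]
eef_rot: [0.121, 0.993, 0.001, 0.001]
ft_force: [-0.8, 0.6, 6.0]
width: 41.6
gripper_force: 27.8
```

servo_tool(
  linear=[
    [0,0,0],
    [-0.002,0,-0.006],
    [-0.002,0,-0.006],
    [-0.002,0,-0.006],
    [-0.006,0,-0.01],
    [-0.006,0,-0.01],
    [-0.006,0,-0.01],
    [0,0,0],
  ],
  twist=[0,0,0,0,0,0,0,0],
  grip=0.0414,
)

```text
time: 26.9
tool_pos: [515.4, 76.0, 66.2]
eef_rot: [0.122, 0.993, 0.0, 0.001]
ft_force: [0.4, 0.0, -3.5]
width: 41.5
gripper_force: 23.0
```

Run:
```python
from h import *
go(0,0,0,76)
a=save('scene','s7.png')[205:305,270:390]
cv2.imwrite('pics/s7c.png',cv2.resize(cv2.cvtColor(a,cv2.COLOR_RGB2BGR),None,fx=5,fy=5,interpolation=cv2.INTER_CUBIC))
```

```text
tcp [515.4  76.   66.2] yaw 76.0 tilt [ 0.003  0.    -1.   ] d(mm) [ 481.8 -198.6   64.6] twist -0.0 t 26.9 w 41.5 gf 23.0 F [ 0.4  0.  -3.5]
```

View pics/s7c.png

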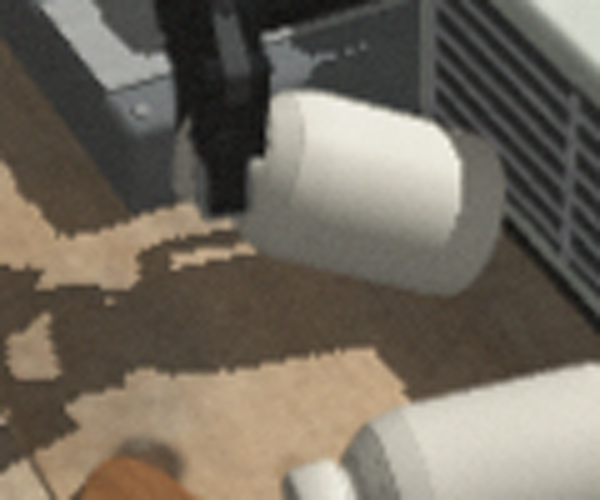

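servo_tool(
  linear=[
    [-0.01,0,-0.01],
    [-0.011,0,-0.01],
    [-0.011,0,-0.007],
    [-0.012,0,-0.007],
    [-0.011,0,-0.004],
    [-0.011,0,-0.003],
    [0,0,0],
  ],
  twist=[0,0,0,0,0,0,0],
)

```text
time: 27.82
tool_pos: [578.3, 59.5, 105.9]
eef_rot: [0.122, 0.993, -0.0, 0.0]
ft_force: [-0.8, -0.3, -3.9]
width: 41.3
gripper_force: 27.2
```

servo_tool(
  linear=[
    [-0.008,0,0],
    [-0.008,0,0],
    [-0.007,0,0.002],
    [-0.006,0,0.002],
    [0,0,0],
  ],
  twist=[0,0,0,0,0],
)

```text
time: 28.45
tool_pos: [607.4, 53.5, 102.5]
eef_rot: [0.121, 0.993, 0.0, 0.001]
ft_force: [-0.4, 1.0, -0.1]
width: 41.3
gripper_force: 26.9
```

```bash
cat >> h.py <<'E'
def fl(im,u0,u1,v0,v1,thr=80):
    h=cv2.cvtColor(im,cv2.COLOR_RGB2HSV); m=((h[...,1]<50)&(h[...,2]>thr)).astype(np.uint8); k=np.zeros_like(m); k[v0:v1,u0:u1]=1
    n,l,s,ce=cv2.connectedComponentsWithStats(m*k)
    for i in range(1,n):
        if s[i,4]>60: print('  blob',s[i],ce[i].round(1))
E
python3 - <<'E'
from h import *
go(0,0,0,76)
c=calibration('scene'); print(onz(c,358,264,0))
im=save('scene','s8.png'); fl(im,270,400,190,320)
E
```

```text
tcp [607.4  53.5 102.5] yaw 76.0 tilt [ 0.002  0.    -1.   ] d(mm) [ 576.8 -198.5  101. ] twist 0.0 t 28.45 w 41.3 gf 26.9 F [-0.4  1.  -0.1]
[601.00565221  38.322019     0.        ]
  blob [ 270  190   67   42 1113] [297.9 210.4]
  blob [371 190  29  46 879] [388. 207.]
  blob [ 342  205   58   73 1688] [359.8 241.3]
  blob [ 327  277   73   43 2393] [365.8 300.8]
```

servo_tool(
  linear=[
    [0,0,0],
    [0,0,0],
    [0,0,0],
    [0,0,-0.02],
    [0,0,-0.04],
    [0,0,-0.03],
    [0.06,0,0],
    [0.06,0,0],
  ],
  twist=[0,0,0,0,0,0,0,0],
  grip=0.065,
)

```text
time: 29.5
tool_pos: [489.7, 82.3, 193.8]
eef_rot: [0.122, 0.992, 0.001, 0.002]
ft_force: [-0.3, 1.1, -0.0]
width: 65.0
gripper_force: 0.0
```

servo_tool(
  linear=[
    [0.06,0,0],
    [0.05,0,0],
    [0,0,0],
  ],
  twist=[0,0,0],
)

```text
time: 29.88
tool_pos: [379.1, 109.6, 192.0]
eef_rot: [0.119, 0.993, 0.001, -0.001]
ft_force: [0.1, 0.9, 1.1]
width: 64.7
gripper_force: 0.0
```

```bash
cat >> h.py <<'E'
def top(fn,thr=150):
    c=calibration('top'); im=save('top',fn); h=cv2.cvtColor(im,cv2.COLOR_RGB2HSV)
    m=((h[...,1]<45)&(h[...,2]>thr)).astype(np.uint8); k=np.zeros_like(m); k[203:300,285:485]=1; m*=k
    n,l,s,ce=cv2.connectedComponentsWithStats(m)
    for i in range(1,n):
        if s[i,4]>60: print('  top blob',s[i],ce[i].round(1),'z119',(onz(c,*ce[i],119)[:2]+[0,3]).round(1),'z35',(onz(c,*ce[i],35)[:2]+[0,3]).round(1))
E
python3 - <<'E'
from h import *
top('t8.png'); go(485,-85,130,80)
im=save('scene','s8.png'); fl(im,270,400,190,320)
c=calibration('scene'); 
print('expect cap top/foot',proj(c,(607,50,128)),proj(c,(607,50,0)))
E
```

```text
top blob [307 205  24  17 268] [318.9 213. ] z119 [612.7  55.3] z35 [626.8  55.4]
  top blob [437 217  28  37 624] [451.6 234.2] z119 [ 560.3 -265. ] z35 [ 570.9 -286.2]
  top blob [367 221  25  38 695] [378.6 238.8] z119 [549.3 -88.3] z35 [559.2 -97.8]
  top blob [356 238   9  20  82] [359.  247.6] z119 [528.1 -40.7] z35 [536.6 -47. ]
  top blob [451 258  13   8  71] [457.6 261.5] z119 [ 494.1 -277.6] z35 [ 500.3 -299.6]
  top blob [368 264  14   7  74] [373.9 266.9] z119 [481.6 -76. ] z35 [486.9 -84.6]
  top blob [412 292  10   8  65] [416.4 296.1] z119 [ 411.7 -176.5] z35 [ 412.5 -191.8]
tcp [381.9 109.4 192.8] yaw 76.2 tilt [ 0.001  0.003 -1.   ] d(mm) [-146.6 -164.3   62.3] twist -3.8 t 29.93 w 65.3 gf 0.0 F [ 0.1 -0.4 -0.2]
  blob [ 270  190   67   42 1102] [297.9 210.4]
  blob [ 342  190   58   88 3166] [368.1 225.2]
  blob [ 327  277   73   43 2389] [365.8 300.8]
expect cap top/foot (np.float64(359.20629309711614), np.float64(210.71429406591542)) (np.float64(357.90622943065887), np.float64(259.9542908504924))
```

servo_tool(
  linear=[
    [-0.03,-0.04,0],
    [-0.035,-0.045,0.01],
    [-0.04,-0.045,0.02],
    [-0.04,-0.035,0.03],
    [0,0,0.002],
    [0,0,0],
  ],
  twist=[0,0,0,0,-3.8,0],
  grip=0.065,
)

```text
time: 30.72
tool_pos: [484.4, -88.0, 129.9]
eef_rot: [0.09, 0.996, -0.002, -0.0]
ft_force: [0.0, -0.2, 0.5]
width: 65.0
gripper_force: 0.0
```

Run:
```python
from h import *
go(483,-86,17,80.3); capw('w9.png')
```

```text
tcp [484.4 -88.  129.9] yaw 79.6 tilt [-0.001 -0.004 -1.   ] d(mm) [  1.8   2.2 112.9] twist -0.7 t 30.73 w 65.0 gf 0.0 F [ 0.  -0.2  0.5]
blob [   0  115   44   47 1522]
117 0 15 [ 376.4 -248.8]
127 0 27 [ 382.3 -247.6]
140 0 34 [ 389.5 -248.5]
155 0 40 [ 398.  -250.2]
blob [  89  136   51   47 1789]
138 97 118 [ 398.  -195.8]
148 89 130 [ 403.6 -196.5]
161 89 135 [ 411.1 -197.5]
176 99 134 [ 420.1 -197.8]
blob [ 287  234   67   36 2068]
236 290 351 [479.1 -83.5]
246 287 353 [485.6 -84.9]
259 290 350 [494.2 -86.5]
blob [  269   266   124   165 14868]
268 368 387 [506.8 -51. ]
278 307 392 [510.5 -69.9]
291 276 392 [517.8 -81.3]
306 269 391 [528.1 -85.7]
326 270 385 [542.5 -89.9]
346 272 371 [557.  -96.6]
366 272 370 [572.6 -99.7]
blob [   0  346   80   73 3560]
348 45 54 [ 525.2 -282.1]
358 0 77 [ 531.4 -292.6]
371 0 74 [ 541.2 -297.7]
386 0 56 [ 551.9 -308.9]
406 8 34 [ 567.3 -320.7]
```

servo_tool(
  linear=[
    [0,0.002,0.03],
    [0,0,0.04],
    [0,0,0.03],
    [0,0,0.013],
    [0,0,0],
  ],
  twist=[0,0,0,0,0],
)

```text
time: 31.4
tool_pos: [484.0, -83.0, 17.6]
eef_rot: [0.088, 0.996, 0.0, 0.0]
ft_force: [0.1, -0.1, 0.4]
width: 64.6
gripper_force: 0.0
```

servo_tool(
  linear=[
    [0,0,0],
    [0,0,0],
    [0,0,0],
    [0,0,0],
  ],
  twist=[0,0,0,0],
  grip=0.041,
)

```text
time: 31.9
tool_pos: [484.6, -83.7, 18.4]
eef_rot: [0.089, 0.996, 0.0, 0.001]
ft_force: [-2.6, 0.1, 6.8]
width: 41.8
gripper_force: 26.5
```

servo_tool(
  linear=[
    [0,0,0],
    [-0.002,0,-0.006],
    [-0.002,0,-0.006],
    [-0.002,0,-0.006],
    [-0.006,0,-0.01],
    [-0.006,0,-0.01],
    [-0.006,0,-0.01],
    [0,0,0],
  ],
  twist=[0,0,0,0,0,0,0,0],
  grip=0.0413,
)

```text
time: 32.9
tool_pos: [508.9, -88.0, 66.4]
eef_rot: [0.088, 0.996, -0.0, 0.002]
ft_force: [0.2, 0.5, -2.5]
width: 41.6
gripper_force: 24.7
```

Run:
```python
from h import *
go(0,0,0,80); im=save('scene','s9.png'); fl(im,300,420,240,360); a=cv2.cvtColor(cv2.imread('pics/s8.png'),cv2.COLOR_BGR2RGB); print('was'); fl(a,300,420,240,360)
```

```text
tcp [508.9 -88.   66.4] yaw 79.8 tilt [ 0.003 -0.    -1.   ] d(mm) [516.6  -3.1  64.8] twist -0.2 t 32.9 w 41.6 gf 24.7 F [ 0.2  0.5 -2.5]
  blob [ 351  240   69   75 2446] [383.4 285.1]
  blob [404 240  16  16 136] [414. 245.]
  blob [337 277   8  22 117] [340.6 287.3]
  blob [314 349  16  11 144] [321.4 354.8]
  blob [404 350  16  10  79] [414.5 355.9]
was
  blob [342 240  78  60 982] [363.1 254.6]
  blob [404 240  16  16 136] [414. 245.]
  blob [ 327  277   74   47 2475] [365.6 301.4]
  blob [314 350  16  10 141] [321.4 354.9]
  blob [404 350  16  10  77] [414.6 356. ]
```

servo_tool(
  linear=[
    [-0.01,0,-0.01],
    [-0.011,0,-0.01],
    [-0.011,0,-0.007],
    [-0.012,0,-0.007],
    [-0.011,0,-0.004],
    [-0.011,0,-0.003],
    [0,0,0],
  ],
  twist=[0,0,0,0,0,0,0],
)

```text
time: 33.83
tool_pos: [573.5, -99.7, 106.3]
eef_rot: [0.088, 0.996, -0.0, 0.001]
ft_force: [0.0, -0.0, -3.4]
width: 41.4
gripper_force: 26.7
```

servo_tool(
  linear=[
    [-0.008,0,0],
    [-0.009,0,0],
    [-0.008,0,0.002],
    [-0.008,0,0.002],
    [0,0,0],
  ],
  twist=[0,0,0,0,0],
)

```text
time: 34.45
tool_pos: [607.7, -105.7, 103.5]
eef_rot: [0.088, 0.996, -0.0, 0.003]
ft_force: [0.5, 0.4, 3.4]
width: 41.5
gripper_force: 26.8
```

Run:
```python
from h import *
go(0,0,0,80); im=save('scene','s9.png'); fl(im,300,420,240,360)
c=calibration('scene'); print(proj(c,(612,-106,128)),proj(c,(612,-106,0)))
```

```text
tcp [ 607.7 -105.7  103.5] yaw 79.9 tilt [ 0.006 -0.001 -1.   ] d(mm) [617.4  -2.9 100. ] twist -0.1 t 34.45 w 41.5 gf 26.8 F [0.5 0.4 3.4]
  blob [ 342  240   78   78 2909] [386.8 275.9]
  blob [314 349  16  11 148] [321.5 354.7]
  blob [404 350  16  10  78] [414.5 356. ]
(np.float64(403.03432040916454), np.float64(255.2418538721511)) (np.float64(398.37671154483303), np.float64(306.2843097711939))
```

servo_tool(
  linear=[
    [-0.003,0,-0.001],
    [-0.003,0,0],
    [0,0,0],
    [0,0,0],
  ],
  twist=[0,0,0,0],
)

```text
time: 35.0
tool_pos: [610.3, -106.2, 103.1]
eef_rot: [0.089, 0.996, 0.0, -0.0]
ft_force: [-0.8, -0.5, 3.1]
width: 41.3
gripper_force: 26.8
```

servo_tool(
  linear=[
    [0,0,0],
    [0,0,0],
    [0,0,0],
    [0,0,-0.02],
    [0,0,-0.04],
    [0,0,-0.03],
    [0.06,0,0],
    [0.06,0,0],
  ],
  twist=[0,0,0,0,0,0,0,0],
  grip=0.065,
)

```text
time: 36.0
tool_pos: [492.6, -85.8, 194.9]
eef_rot: [0.089, 0.996, -0.0, 0.002]
ft_force: [-0.2, -0.4, 1.3]
width: 64.9
gripper_force: 0.0
```

servo_tool(
  linear=[
    [0.06,0,0],
    [0.05,0,0],
    [0,0,0],
  ],
  twist=[0,0,0],
)

```text
time: 36.38
tool_pos: [379.8, -64.4, 192.7]
eef_rot: [0.088, 0.996, 0.005, -0.001]
ft_force: [0.7, 1.2, 0.6]
width: 64.9
gripper_force: 0.0
```

Run:
```python
from h import *
top('t10.png'); go(494,-296,130,103.8)
```

```text
top blob [299 205  32  17 292] [317.9 213.2] z119 [612.2  58. ] z35 [626.2  58.2]
  top blob [372 204  24  16 263] [384.5 211.2] z119 [ 616.8 -103.4] z35 [ 631.1 -113.9]
  top blob [437 217  28  37 639] [451.6 234.3] z119 [ 560.  -264.9] z35 [ 570.6 -286.1]
  top blob [451 258  13   8  73] [457.7 261.5] z119 [ 494.  -277.8] z35 [ 500.2 -299.9]
tcp [383.  -65.  193.8] yaw 79.9 tilt [ 0.003  0.006 -1.   ] d(mm) [-149.9 -208.3   62.6] twist -23.9 t 36.42 w 64.9 gf 0.0 F [-0.2 -0.7  0.3]
```

servo_tool(
  linear=[
    [-0.025,-0.04,0],
    [-0.03,-0.043,0.01],
    [-0.03,-0.043,0.01],
    [-0.03,-0.043,0.02],
    [-0.03,-0.039,0.022],
    [0,0,0],
    [0,0,0],
    [0,0,0],
  ],
  twist=[0,0,0,0,-4,-10,-10,0],
  grip=0.065,
)

```text
time: 37.42
tool_pos: [490.9, -296.3, 131.5]
eef_rot: [-0.119, 0.993, -0.001, -0.0]
ft_force: [-0.1, 0.1, 0.7]
width: 65.4
gripper_force: 0.0
```

Run:
```python
from h import *
go(494,-296,17,103.8); capw('w11.png')
```

```text
tcp [ 490.9 -296.3  131.5] yaw 103.7 tilt [-0.    -0.002 -1.   ] d(mm) [ -3.1  -0.2 114.5] twist -0.1 t 37.42 w 65.4 gf 0.0 F [-0.1  0.1  0.7]
blob [ 505  139   54   46 1824]
141 528 549 [ 397.4 -183.1]
151 516 557 [ 403. -182.]
164 508 557 [ 410.7 -181.3]
179 512 547 [ 419.5 -179.5]
blob [ 281  243   65   37 1914]
245 281 297 [ 495.3 -311.9]
255 281 342 [ 498.4 -296.4]
268 284 342 [ 506.9 -293.3]
blob [  263   287    99   151 12808]
289 288 323 [ 522.5 -294.6]
299 264 330 [ 530.9 -298.5]
312 263 356 [ 538.2 -288.1]
327 264 360 [ 548.8 -283.8]
347 264 360 [ 564.  -280.1]
367 265 359 [ 579.6 -276.3]
387 266 359 [ 595.8 -272. ]
```

servo_tool(
  linear=[
    [-0.004,-0.001,0.03],
    [0,0,0.04],
    [0,0,0.03],
    [0,0,0.014],
    [0,0,0],
  ],
  twist=[0,0,0,0,0],
)

```text
time: 38.1
tool_pos: [493.5, -294.5, 17.0]
eef_rot: [-0.12, 0.993, 0.0, -0.001]
ft_force: [0.1, -0.4, -0.6]
width: 65.0
gripper_force: 0.0
```

servo_tool(
  linear=[
    [0,0,0],
    [0,0,0],
    [0,0,0],
    [0,0,0],
  ],
  twist=[0,0,0,0],
  grip=0.041,
)

```text
time: 38.6
tool_pos: [494.5, -295.7, 18.8]
eef_rot: [-0.12, 0.993, -0.001, 0.001]
ft_force: [-0.5, -1.5, 5.1]
width: 41.5
gripper_force: 26.8
```

servo_tool(
  linear=[
    [0,0,0],
    [-0.002,0,-0.006],
    [-0.002,0,-0.006],
    [-0.002,0,-0.006],
    [-0.006,0,-0.01],
    [-0.006,0,-0.01],
    [-0.006,0,-0.01],
    [0,0,0],
  ],
  twist=[0,0,0,0,0,0,0,0],
  grip=0.0413,
)

```text
time: 39.6
tool_pos: [518.8, -288.8, 66.8]
eef_rot: [-0.121, 0.993, -0.0, 0.001]
ft_force: [0.5, -0.7, -3.6]
width: 41.4
gripper_force: 23.3
```

Run:
```python
from h import *
go(0,0,0,103.8); im=save('scene','s11.png'); fl(im,360,490,310,430); a=cv2.cvtColor(cv2.imread('pics/s9.png'),cv2.COLOR_BGR2RGB); print('was'); fl(a,360,490,310,430)
```

```text
tcp [ 518.8 -288.8   66.8] yaw 103.9 tilt [ 0.002 -0.001 -1.   ] d(mm) [434.3 405.2  65.3] twist 0.1 t 39.6 w 41.4 gf 23.3 F [ 0.5 -0.7 -3.6]
  blob [ 426  310   64   73 1249] [454.7 353. ]
  blob [474 310  16  16 136] [484. 315.]
  blob [399 344  20  36 495] [409.  362.9]
was
  blob [385 310  32   8 186] [400.7 312.8]
  blob [429 310  61  66 244] [458.  334.3]
  blob [474 310  16  16 134] [484.  314.9]
  blob [ 387  336   78   72 3397] [425.5 371.6]
```

servo_tool(
  linear=[
    [-0.01,0,-0.01],
    [-0.011,0,-0.01],
    [-0.011,0,-0.007],
    [-0.012,0,-0.007],
    [-0.011,0,-0.004],
    [-0.011,0,-0.003],
    [0,0,0],
  ],
  twist=[0,0,0,0,0,0,0],
)

```text
time: 40.52
tool_pos: [582.8, -272.2, 106.3]
eef_rot: [-0.121, 0.993, -0.0, 0.001]
ft_force: [-0.4, -0.2, -3.0]
width: 41.5
gripper_force: 24.5
```

servo_tool(
  linear=[
    [-0.008,0,0],
    [-0.009,0,0],
    [-0.008,0,0.002],
    [-0.008,0,0.002],
    [0,0,0],
  ],
  twist=[0,0,0,0,0],
)

```text
time: 41.15
tool_pos: [615.0, -264.9, 103.1]
eef_rot: [-0.121, 0.993, -0.0, 0.001]
ft_force: [-1.2, 0.5, 2.3]
width: 41.3
gripper_force: 25.3
```

servo_tool(
  linear=[
    [-0.003,0,-0.001],
    [-0.003,0,0],
    [0,0,0],
    [0,0,0],
  ],
  twist=[0,0,0,0],
)

```text
time: 41.65
tool_pos: [615.5, -264.8, 103.0]
eef_rot: [-0.12, 0.993, 0.001, -0.003]
ft_force: [-7.2, 0.5, 3.1]
width: 41.7
gripper_force: 25.2
```

servo_tool(
  linear=[
    [0.004,0,0],
    [0,0,0],
  ],
  twist=[0,0],
)

```text
time: 41.9
tool_pos: [614.9, -264.8, 103.1]
eef_rot: [-0.12, 0.993, 0.0, 0.0]
ft_force: [-1.3, -0.1, -2.4]
width: 41.4
gripper_force: 24.9
```

servo_tool(
  linear=[
    [0,0,0],
    [0,0,0],
    [0,0,0],
    [0,0,-0.02],
    [0,0,-0.04],
    [0,0,-0.03],
    [0.06,0,0],
    [0.06,0,0],
  ],
  twist=[0,0,0,0,0,0,0,0],
  grip=0.065,
)

```text
time: 42.9
tool_pos: [498.5, -294.8, 195.8]
eef_rot: [-0.121, 0.993, -0.001, 0.001]
ft_force: [-0.2, -0.5, 0.9]
width: 65.1
gripper_force: 0.0
```

servo_tool(
  linear=[
    [0.06,0,0],
    [0.05,0,-0.02],
    [0,0,0],
  ],
  twist=[0,0,0],
)

```text
time: 43.28
tool_pos: [387.8, -323.0, 215.7]
eef_rot: [-0.116, 0.993, 0.001, 0.002]
ft_force: [0.8, -0.0, 0.1]
width: 65.2
gripper_force: 0.0
```

Run:
```python
from h import *
top('t12.png'); s=save('scene','s12.png'); go(385,318,215,91.5)
c=calibration('scene')
def red(im,x0,x1,y0,y1):
    h=cv2.cvtColor(im,cv2.COLOR_RGB2HSV); m=((h[...,0]<8)|(h[...,0]>172))&(h[...,1]>170)&(h[...,2]>70)
    ys,xs=np.nonzero(m[y0:y1,x0:x1]); return xs.mean()+x0,ys.mean()+y0,len(xs)
print('switch',red(s,250,330,150,200))
```

```text
top blob [435 203  24  15 248] [448.4 209.3] z119 [ 621. -259.] z35 [ 635.6 -279.7]
  top blob [299 205  32  17 290] [317.8 213.2] z119 [612.2  58. ] z35 [626.2  58.2]
  top blob [372 204  24  16 262] [384.5 211.2] z119 [ 616.8 -103.5] z35 [ 631.1 -114. ]
  top blob [412 292  10   8  65] [416.4 296.1] z119 [ 411.7 -176.5] z35 [ 412.5 -191.8]
tcp [ 392.2 -320.3  214.9] yaw 103.7 tilt [ 0.004  0.001 -1.   ] d(mm) [-1.445e+02  6.218e+02  5.000e-01] twist 12.2 t 43.38 w 65.1 gf 0.0 F [ 0.4  0.4 -0.2]
switch (np.float64(297.46456692913387), np.float64(168.08661417322836), 127)
```

servo_tool(
  linear=[
    [-0.01,0,0],
    [-0.03,0,0],
    [-0.01,0.04,0],
    [0,0.05,0],
    [0,0.05,0],
    [0,0.05,0],
    [0,0.05,0],
    [0,0.05,0],
  ],
  twist=[6,6.2,0,0,0,0,0,0],
  grip=0.0,
)

```text
time: 44.38
tool_pos: [433.9, -19.9, 214.4]
eef_rot: [-0.015, 1.0, 0.0, 0.001]
ft_force: [0.7, -0.8, 0.4]
width: 0.2
gripper_force: 0.0
```

servo_tool(
  linear=[
    [0,0.05,0],
    [0,0.05,0],
    [0,0.05,0],
    [0,0.05,0],
    [-0.03,0.05,0],
    [-0.04,0.05,0],
    [-0.04,0,0],
    [0,0,0],
  ],
  twist=[0,0,0,0,0,0,0,0],
)

```text
time: 45.38
tool_pos: [535.8, 280.6, 212.7]
eef_rot: [-0.015, 1.0, -0.001, 0.001]
ft_force: [0.5, -1.3, 0.1]
width: -0.4
gripper_force: 0.0
```

Run:
```python
from h import *
go(582,318.5,125,91.5)
```

```text
tcp [535.8 280.6 212.7] yaw 91.7 tilt [ 0.002 -0.003 -1.   ] d(mm) [-47.1  36.8  87.6] twist 0.2 t 45.38 w -0.4 gf 0.0 F [ 0.5 -1.3  0.1]
```

servo_tool(
  linear=[
    [-0.023,0.018,0],
    [-0.024,0.019,0],
    [0,0,0.04],
    [0,0,0.035],
    [0,0,0.015],
    [0,0,0],
  ],
  twist=[0,0,0,0,0,0],
)

```text
time: 46.12
tool_pos: [577.9, 317.3, 122.4]
eef_rot: [-0.015, 1.0, -0.0, -0.001]
ft_force: [-0.2, -0.4, 0.3]
width: -0.1
gripper_force: 0.0
```

servo_tool(
  linear=[
    [0,0,0.005],
    [0,0,0.005],
    [0,0,0.005],
    [0,0,0.005],
    [0,0,0.003],
    [0,0,0],
  ],
  twist=[0,0,0,0,0,0],
)

```text
time: 46.88
tool_pos: [579.5, 317.2, 100.7]
eef_rot: [-0.014, 1.0, 0.0, 0.0]
ft_force: [-0.8, -0.5, 1.9]
width: 0.2
gripper_force: 0.8
```

servo_tool(
  linear=[
    [0,0,0.004],
    [0,0,0.003],
    [0,0,0.003],
    [0,0,0.002],
    [0,0,0],
  ],
  twist=[0,0,0,0,0],
)

```text
time: 47.5
tool_pos: [579.0, 317.0, 91.6]
eef_rot: [-0.014, 1.0, 0.001, -0.001]
ft_force: [-6.8, -2.6, 16.0]
width: -0.1
gripper_force: 7.9
```

servo_tool(
  linear=[
    [0,0,0.002],
    [0,0,0],
    [0,0,-0.02],
    [0,0,-0.05],
    [0.05,0,-0.04],
    [0.06,0,0],
    [0.06,0,0],
    [0,0,0],
  ],
  twist=[0,0,0,0,0,0,0,0],
)

```text
time: 48.5
tool_pos: [403.9, 312.0, 193.7]
eef_rot: [-0.017, 1.0, -0.0, -0.004]
ft_force: [1.0, -0.8, -0.6]
width: 0.4
gripper_force: 0.0
```

Run:
```python
from h import *
top('t13.png'); s=save('scene','s13.png'); go(385,318,215,91.5)
def red(im,x0,x1,y0,y1):
    h=cv2.cvtColor(im,cv2.COLOR_RGB2HSV); m=((h[...,0]<8)|(h[...,0]>172))&(h[...,1]>170)&(h[...,2]>70)
    ys,xs=np.nonzero(m[y0:y1,x0:x1]); return xs.mean()+x0,ys.mean()+y0,len(xs)
print('switch',red(s,250,330,150,200))
# shoe region change since battery seated
a=cv2.imread('pics/t4.png').astype(int); b=cv2.imread('pics/t13.png').astype(int); print('batt diff',np.abs(a-b)[197:245,240:275].mean())
```

```text
top blob [435 203  24  15 249] [448.4 209.3] z119 [ 621. -259.] z35 [ 635.6 -279.8]
  top blob [299 205  33  17 297] [318.  213.2] z119 [612.1  57.7] z35 [626.1  57.9]
  top blob [364 204  32  16 285] [383.3 211.4] z119 [ 616.2 -100.6] z35 [ 630.4 -110.9]
  top blob [412 292  10   8  67] [416.5 296.1] z119 [ 411.8 -176.6] z35 [ 412.5 -192. ]
tcp [410.1 312.6 195.8] yaw 91.7 tilt [ 0.     0.001 -1.   ] d(mm) [ 24.9   6.2 -19.2] twist 0.2 t 48.6 w -0.2 gf 0.0 F [ 0.5  0.  -0.6]
switch (np.float64(297.4830508474576), np.float64(171.90677966101694), 118)
batt diff 1.6728174603174604
```

```bash
python3 -c "
from plant import *
print(job_done())"
```

```text
the job is handed in; nothing more can be done
None
```

The job is handed in. The last images show the battery home in its shoe, the switch pushed back in, and all three flasks standing at the grille: one touching it, the other two within a few millimetres by measurement. No verdict came back from the hand-in.

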